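Feed a dough-sheeter roller stub-first down the orienting chute

ROBOT

A 7-joint arm with a two-finger parallel gripper is mounted at the origin on the work surface. World frame = base frame: x ahead of the robot, y to its left, z up, the work surface at z = 0. Lengths are in mm, angles in rad, forces in N, time in s.
With the tool pointing down it reaches from about 425 to 1025 mm from the base axis. Payload 3.6 kg.
Tool frame: the origin (TCP) lies at the very end of the fingers, on their centre line; the grasp point (between the pads) lies 19 mm behind it; z points along the fingers, y is the direction in which the jaws open and shut (so a half turn about z gives the same grasp; the last joint's range is limited). The gripper opens to 85 mm and grips with 20 to 120 N. Pads are 22 mm wide; open, the fingers measure 114 mm over their backs; the gripper's body (76 mm by 85 mm) begins 54 mm behind the grasp point. The pads swing forward as they close: fully open they stand 13 mm farther back than shut.
Start: joints at [-1.276, 0.591, 0.048, 1.609, -0.033, 0.943, -0.034], TCP at [274.157, 671.169, 202.602] pointing down, gripper open.
Joint ranges: [-2.69, 2.69], [-0.47, 2.24], [-1.27, 1.36], [0.19, 2.51], [-1.53, 4.68], [0.08, 2.07], [-3.09, 3.09]. Speed limits (rad/s): [2.57, 2.57, 3.14, 3.14, 3.14, 3.14, 3.14].

INTERFACE

Orientations are given as a unit quaternion [w, x, y, z].
In Python, from workcell import env, cams gives the robot as it stands.
- The arm moves only by the tool move_arm, never from a script. Its argument "rows" is a list of rows, each an object with "slide": the shift along the tool's x, y, z in mm, a list of three; "twist": the turn about the tool's z in degrees. In form: [{"slide": [dx, dy, dz], "twist": twist}, ...]. A call has 1 to 20 rows; each row is the pose to reach, as a shift and turn from the pose commanded when the call began, along the tool's axes at that moment; what a row does not reach only later rows make up. A row lasts 1/10 s, in which the tool goes at most 50 mm and 8.59 degrees, less where a joint would pass 70% of its speed; a pose out of reach is approached as far as the arm can. A call with a gripper value outside its range is refused whole. "claw" is the opening, from -1 (shut) to 1 (fully open), set as the call begins (left out, the last holds). The fingers move at their own pace and stop on an object; "grip_force" is the grip in N (left out, the last holds). Time passes only in rows, so rows that repeat a pose let the fingers close. It gives the time, the measured TCP pose, the force and the opening at its end, in the units of the state.
- env.sense(): the state, without advancing time (a new reading comes with each control period).
- cams.get_image(name): name is "scene" or "top" or "wrist"; returns a dict with "pixels" (420x560x3 uint8, red, green, blue), "mtx" (3x3 intrinsics, pixels), "R" (3x3) and "t" (3): a world point X has camera coordinates R X + t. Camera axes: x right, y down, z forward; pixel columns grow to the right and rows downward; lengths in mm; the calibration is good to about 2 mm. A picture is of the moment at which its call begins. There is no depth.
- env.sign_off(): hands the job in, once; it reports no verdict.
Trained networks look in the newest picture that a camera, given by its name, has taken for a name from the list of things; names that differ only in an ending like _2 or _b are one class to them, and where a whole thing is asked for, a point or a joint stands for the part that bears it (a point fixed in the world has none). Each returns a list of dicts, best first, with "score" (0 to 1); they miss things now and then, are a little off and sometimes report something else, mostly with a low value. They report only what shows in the picture. A call takes as long as a camera call. They do not tell look-alikes from the thing itself.
- cams.find_in(camera, query): "at" ([x, y, z] in mm, in the coordinates of the camera as it stood for that picture, good to about 4 mm: the middle of the surface that is visible of it).
- cams.pinpoint(camera, query): "at" ([x, y, z] in mm, in the coordinates of the camera as it stood for that picture, good to about 4 mm: a listed point, or the origin of a listed thing).
The state is a dict: "time": time; "joint_pos": joint angles; "joint_velocities": joint speeds; "joint_efforts": joint torques, N m; "tcp_pos": TCP position; "tool_rot": TCP orientation; "contact_force": force on the tool from outside, world axes, zero at the start; "torque": the same for the moment, N m; "gripper_width": finger opening in mm.
Only numpy, scipy, OpenCV 4.12 (cv2) and the standard library are available. Lean on these libraries where they do the work, as an engineer would, in place of code of your own. Each camera call takes 0.05 s, during which the arm holds its last target.

TASK

Three sheeter rollers lie on the bench; take the long one that has a thin shaft stub at one end. Lower it into the wide upper mouth of the steel chute with its stub pointing downhill, without dropping it from a height, then let go there so that it slides down the lane by itself and comes to rest against the end plate with its stub sticking out through the notch. Do not handle it in the lower lane, and leave the short roller and the roller without a stub where they lie.

Things in the scene. Friction and masses are not known exactly. Their poses are not given: they have to be found in the camera images.
- roller_center (a point): Roller to feed, lying level, 0.2 kg: white body 40 mm in diameter, 90 mm long including a 12 mm thick 40 x 40 mm square steel block at one end (stops it rolling); at the other end a steel shaft stub, 14 mm in diameter, 30 mm long. Point: on the axis, middle of the 90 mm, 20 mm above the bench; grip here across the 40 mm. x along the axis to the stub (tip at +75 mm, block end at -45 mm).
- chute: Fixed open chute, slippery steel. Origin: on the bench under mid-mouth; x level, downhill; z up. Straight floor: 155 mm high at x=0, falling 445 mm per m. Walls 30 mm. Mouth 150 mm wide inside, x -100 to 55; its upper lip is the top, z=230. Walls converge to a 48 mm lane from x=146 to an end plate at 310 with a 32 mm notch that only the stub passes. Roller fully home: centre x=277, y=0, z=53 mm.
- short_roller_center (a point): Bystander: the same kind of roller with a stub, but its body with block is only 52 mm long (overall 82 mm). Point on the axis, mid-body, 20 mm above the bench; x towards the stub.
- plain_roller_center (a point): Bystander: roller 90 mm long with a square block at both ends and no stub. Point on the axis at its middle, 20 mm above the bench; x along the axis.
There are look-alikes about, which are no part of the job. What is shaped like the part that bears roller_center but purple is not meant.

How it is judged:
By the outcome, as a careful person would: the job done as asked, in the order asked, and still so for the second after the job is handed in, with the robot touching nothing.
It also fails if it takes over 40 s, if anything falls off the work surface, if the arm or the gripper's body presses on something with over 40 N, if the wrist force passes 120 N, or if a joint passes its speed limit or range.

## Working session

There is one attempt and no reset: what is moved stays moved. The work goes in short steps, Python scripts to look and compute and a tool call to move; the robot and the scene stay as the last step left them, time stands still between calls to the robot, and variables do not carry over. Pictures are saved under pics/ and viewed, and the job is handed in when it is done.

Besides the shell and the picture viewer there is one more tool, called after ">>>" as name([rows], argument=value, ...), one row to a line, values as JSON. move_arm: Moves the arm, as the interface text tells. Its arguments: {"type":"object","properties":{"rows":{"type":"array","items":{"type":"object","properties":{"slide":{"type":"array","items":{"type":"number"}},"twist":{"type":"number"}}}},"claw":{"type":"number"},"grip_force":{"type":"number"}},"required":["rows"]}

```bash
mkdir -p pics; cat > h.py <<'E'
import numpy as np, cv2
from workcell import env, cams
def snap(name,fn):
    d=cams.get_image(name); cv2.imwrite('pics/'+fn,cv2.cvtColor(np.asarray(d['pixels']),cv2.COLOR_RGB2BGR)); return d
def toW(d,p): return np.array(d['R']).T@(np.array(p)-np.array(d['t']))
def ray(d,uv):
    R=np.array(d['R']);t=np.array(d['t']); v=R.T@np.linalg.solve(np.array(d['mtx']),[uv[0],uv[1],1.]); return -R.T@t, v/np.linalg.norm(v)
def plane(d,uv,z):
    c,v=ray(d,uv); return c+v*(z-c[2])/v[2]
def tri(a):
    A=np.zeros((3,3));b=np.zeros(3)
    for d,uv in a:
        c,v=ray(d,uv);P=np.eye(3)-np.outer(v,v);A+=P;b+=P@c
    return np.linalg.solve(A,b)
def proj(d,X):
    c=np.array(d['R'])@np.array(X)+np.array(d['t']);p=np.array(d['mtx'])@c;return p[:2]/p[2]
E
python3 - <<'E'
from h import *
np.set_printoptions(precision=1,suppress=True)
s=env.sense();print(s['time'],s['tcp_pos'],s['tool_rot'],s['gripper_width'])
for c in ['scene','top']:
    d=snap(c,c+'1.png')
    for q in ['roller_center','chute','short_roller_center','plain_roller_center']:
        for f in (cams.find_in,cams.pinpoint):
            print(c,q,f.__name__,[(round(r['score'],2),toW(d,r['at'])) for r in f(c,q)[:4]])
print(env.sense()['time'])
E
```

```text
0.0 [273.8 670.3 201.4] [-0.   0.2  1.  -0. ] 85.16895069240962
scene roller_center call [(0.79, array([288.8, 190.1,  35.1])), (0.74, array([ 664.6, -138.4,   39.9])), (0.6, array([ 682.5, -452.2,   32.4]))]
scene roller_center call [(0.98, array([269.5, 195.2,  22. ])), (0.96, array([ 669.5, -459.9,   18.8])), (0.76, array([ 655.3, -139.2,   20.2]))]
scene chute call [(0.81, array([528.4, 256.4, 137.6]))]
scene chute call [(0.58, array([480.4, 269.6,   0.8]))]
scene short_roller_center call [(0.56, array([445.1, -45.6,  30.3]))]
scene short_roller_center call [(0.69, array([436.9, -44.1,  16. ]))]
scene plain_roller_center call [(0.68, array([ 499.9, -221.4,   37.4]))]
scene plain_roller_center call []
top roller_center call [(0.96, array([270.5, 188.4,  38.6])), (0.81, array([ 649.3, -142.9,   36.6])), (0.68, array([ 664.7, -448.3,   36. ]))]
top roller_center call [(0.94, array([ 656.8, -145.8,   20.5])), (0.94, array([266.5, 190.1,  23.6])), (0.56, array([ 672.9, -452.6,   19.2]))]
top chute call [(0.89, array([499.6, 262.9, 145. ]))]
top chute call [(0.72, array([480.8, 267.7,  -1.2])), (0.45, array([ 659.7, -145.7,   20.3]))]
top short_roller_center call [(0.82, array([431. , -46.1,  33.6]))]
top short_roller_center call [(0.91, array([435. , -40.4,  20.4]))]
top plain_roller_center call [(0.78, array([ 479.9, -215.7,   36.6]))]
top plain_roller_center call [(0.58, array([ 482.7, -217.1,   20.8]))]
0.9
```

View pics/scene1.png

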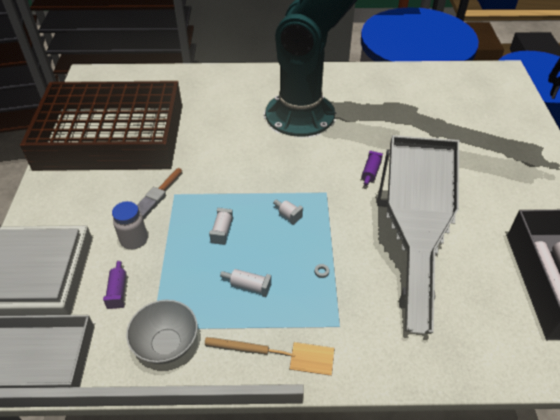

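View pics/top1.png

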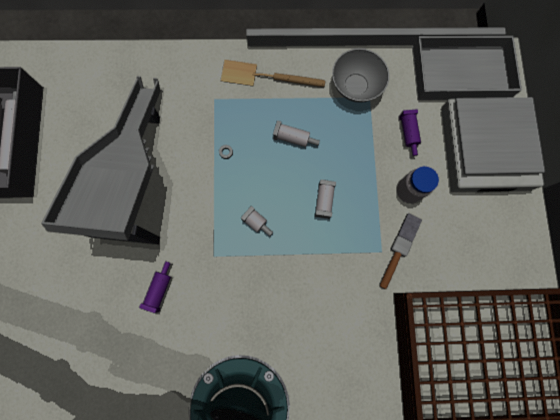

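Scene shows the robot at the top and the chute on the right, with its lane running towards (418,330). The white target roller is near (247,281), with its stub at (224,275). The short one is near (290,210), the plain one near (221,225), and two purple look-alikes at (372,168) and (115,285). In the top view the target is at (293,134), stub tip at (320,143). The chute mouth is at about (95,195) and its end at (150,85).

```bash
python3 - <<'E'
import cv2
a=cv2.imread('pics/top1.png');b=cv2.imread('pics/scene1.png')
def c(i,x0,y0,x1,y1,n,s): cv2.imwrite('pics/'+n,cv2.resize(i[y0:y1,x0:x1],None,fx=s,fy=s,interpolation=cv2.INTER_CUBIC))
c(a,30,60,180,260,'tc.png',3);c(a,260,110,340,160,'tr.png',10)
c(b,370,130,470,340,'sc.png',2.8);c(b,210,255,290,305,'sr.png',10)
E
```

```text
(no output)
```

View pics/tc.png

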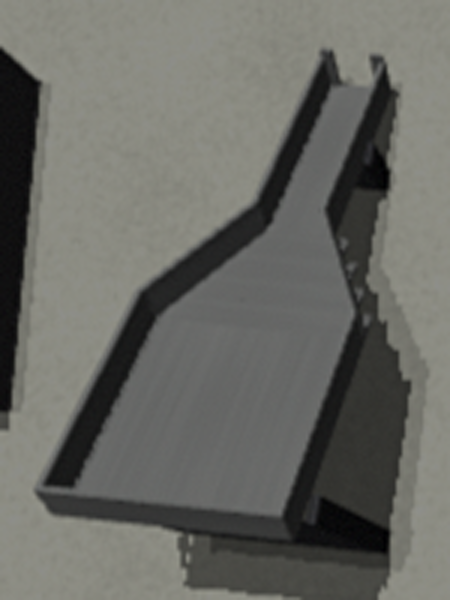

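View pics/tr.png

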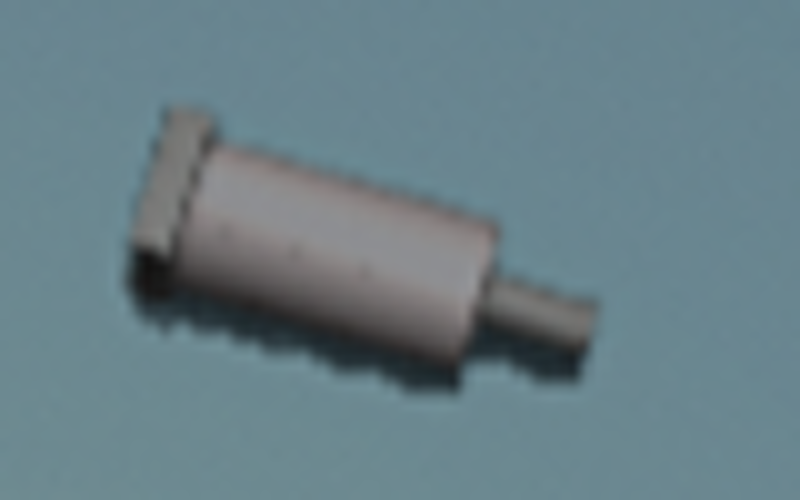

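View pics/sc.png

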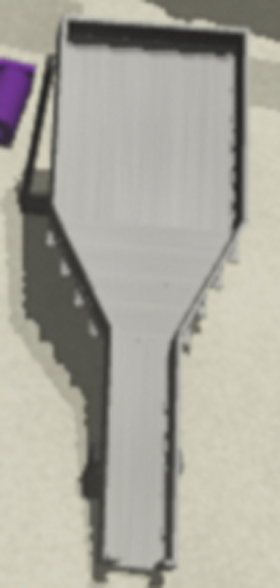

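View pics/sr.png

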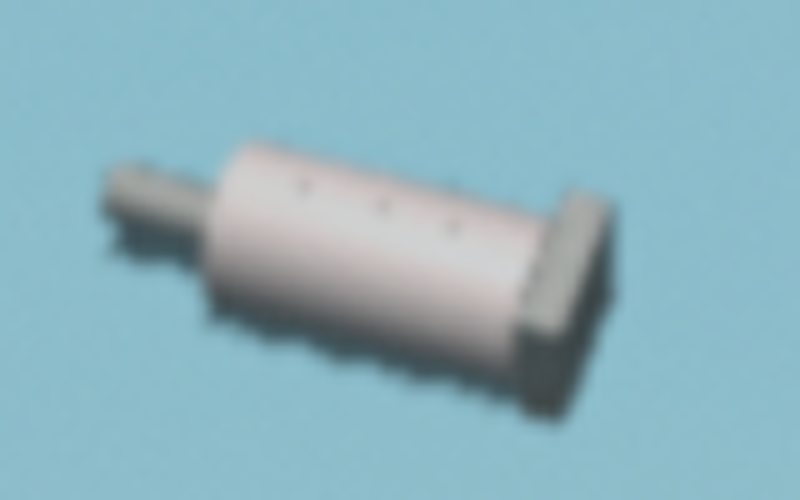

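```bash
python3 - <<'E'
from h import *
np.set_printoptions(precision=1,suppress=True)
T=cams.get_image('top');S=cams.get_image('scene')
t=lambda x,y:(T,(260+x/10,110+y/10)); s=lambda x,y:(S,(210+x/10,255+y/10))
tip=tri([t(593,325),s(106,190)]);blk=tri([t(174,180),s(565,263)])
print('tip',tip,'block top',blk,'len',np.linalg.norm((tip-blk)[:2]), 'yaw',np.degrees(np.arctan2(*(tip-blk)[[1,0]])))
u=(tip-blk);u[2]=0;u/=np.linalg.norm(u);print('center',tip-75*u,blk+39*u)
tc=lambda x,y:(T,(30+x/3,60+y/3)); sc=lambda x,y:(S,(370+x/2.8,130+y/2.8))
P={}
for n,a,b in [('upL',(38,488),(245,32)),('upR',(287,530),(63,20)),('mL',(147,292),(243,218)),('mR',(357,314),(50,205)),('lL',(262,207),(172,345)),('lR',(328,207),(108,325)),('eL',(325,52),(170,562)),('eR',(377,57),(103,560))]:
    P[n]=tri([tc(*a),sc(*b)]);print(n,P[n])
for a,b in [('upL','mL'),('upR','mR'),('lL','eL'),('lR','eR')]:
    v=P[b]-P[a];print(a,b,np.degrees(np.arctan2(v[1],v[0])),v[2]/np.hypot(v[0],v[1]))
v=P['upL']-P['upR'];print(np.degrees(np.arctan2(v[1],v[0])))
for q in ['roller_center','chute']:
  for c,d in (('top',T),('scene',S)):
    print(q,c,[(round(r['score'],2),toW(d,r['at'])) for r in cams.pinpoint(c,q)])
print(env.sense()['time'], env.sense()['tool_rot'])
E
```

```text
tip [ 635.7 -212.2   18.6] block top [ 670.  -103.5   35.6] len 113.96496332105882 yaw -107.51461753107523
center [ 658.2 -140.7   18.6] [ 658.2 -140.7   35.6]
upL [404.3 356.6 225.2]
upR [375.1 204.7 214.8]
mL [558.2 332.7 157.3]
mR [539.1 180.2 155.8]
lL [644.8 271.7 102.5]
lR [637.2 217.  119.1]
eL [809.1 248.4  45.3]
eR [804.9 201.6  43. ]
upL mL -8.82508772876713 -0.4360622134181839
upR mR -8.508405465271514 -0.3552188830701457
lL eL -8.10371506749435 -0.34471147125636087
lR eR -5.242276509387493 -0.45230472273012046
79.10053208273956
roller_center top [(0.63, array([ 657.7, -142.8,   20.6])), (0.62, array([268.2, 192.5,  22.7])), (0.56, array([ 673.8, -450.7,   18.5]))]
roller_center scene [(0.72, array([ 671.2, -455.8,   18.2])), (0.64, array([267.9, 193. ,  22. ])), (0.63, array([ 656. , -136.8,   20.9]))]
chute top [(0.81, array([483.3, 268.9,  -1. ]))]
chute scene [(0.61, array([481.7, 268.8,   0.6]))]
1.2 [0.  0.2 1.  0. ]
```

```bash
python3 - <<'E'
from h import *
from scipy.optimize import least_squares
np.set_printoptions(precision=2,suppress=True)
T=cams.get_image('top');S=cams.get_image('scene')
tc=lambda x,y:np.array((30+x/3,60+y/3)); sc=lambda x,y:np.array((370+x/2.8,130+y/2.8))
O=[('upL',(38,488),(245,32)),('upR',(287,530),(63,20)),('mL',(147,292),(243,218)),('mR',(357,314),(50,205)),('lL',(262,207),(172,345)),('lR',(328,207),(108,325)),('eL',(325,52),(170,562)),('eR',(377,57),(103,560))]
w=3
M={'up':(-102,75+w),'m':(55,75+w),'l':(146,24+w),'e':(310,24+w)}
def X(n,p):
    x,y=M[n[:-1]]; y=y if n[-1]=='L' else -y
    c,s=np.cos(p[2]),np.sin(p[2]);return np.array([p[0]+c*x-s*y,p[1]+s*x+c*y,155-.445*x+30+p[3]])
def r(p): return np.concatenate([np.r_[proj(T,X(n,p))-tc(*a),proj(S,X(n,p))-sc(*b)] for n,a,b in O])
f=least_squares(r,[482,269,-.15,0],loss='soft_l1');print(f.x,np.degrees(f.x[2]));print(f.fun.reshape(-1,4))
s=env.sense();q=s['tool_rot'];print(s['time'],s['tcp_pos'],np.array(q),s['contact_force'])
from scipy.spatial.transform import Rotation as Ro
R=Ro.from_quat([q[1],q[2],q[3],q[0]]).as_matrix();print(R)
d=R.T@(np.array([658,-142,200])-s['tcp_pos']);print('to roller, tool axes',d)
E
```

```text
[495.5  264.59  -0.13  -5.63] -7.580474123409351
[[ 0.97 -0.16 -0.41  0.2 ]
 [-0.7  -5.42 -1.35 -0.51]
 [-1.7  -0.68 -0.35  1.72]
 [ 0.23 -0.14 -0.1   0.48]
 [-1.78 -1.58  1.44 -3.7 ]
 [-0.45  1.   -0.06  1.2 ]
 [-0.44  1.77  0.3  -0.24]
 [ 3.19  2.45 -1.27 -2.16]]
1.3 [274.18 671.17 202.62] [0.   0.19 0.98 0.  ] [-0.18  0.31  0.12]
[[-0.93  0.38  0.  ]
 [ 0.38  0.93  0.  ]
 [ 0.    0.   -1.  ]]
to roller, tool axes [-662.84 -607.63    2.59]
```

>>> move_arm([
  {"slide": [0, 0, -50], "twist": 0},
  {"slide": [0, 0, -100], "twist": 0},
  {"slide": [-33, -30, -140], "twist": 8},
  {"slide": [-66, -61, -150], "twist": 16},
  {"slide": [-100, -92, -150], "twist": 24},
  {"slide": [-133, -122, -150], "twist": 32},
  {"slide": [-166, -152, -150], "twist": 40},
  {"slide": [-200, -183, -150], "twist": 48},
  {"slide": [-233, -214, -150], "twist": 56},
  {"slide": [-266, -244, -150], "twist": 64},
  {"slide": [-300, -275, -150], "twist": 72},
  {"slide": [-333, -305, -150], "twist": 80},
  {"slide": [-366, -336, -150], "twist": 84.5},
  {"slide": [-400, -367, -150], "twist": 84.5},
  {"slide": [-433, -397, -150], "twist": 84.5},
  {"slide": [-466, -427, -150], "twist": 84.5},
  {"slide": [-500, -458, -150], "twist": 84.5},
  {"slide": [-533, -489, -130], "twist": 84.5},
  {"slide": [-566, -519, -110], "twist": 84.5},
  {"slide": [-600, -550, -80], "twist": 84.5},
], claw=1, grip_force=30)

```text
time: 3.3
tcp_pos: [621.6, -63.2, 285.9]
tool_rot: [0.001, 0.802, 0.597, 0.001]
contact_force: [1.1, -0.3, 0.3]
gripper_width: 84.9
```

```bash
cat >> h.py <<'E'
from scipy.spatial.transform import Rotation as Ro
def st():
    s=env.sense();q=s['tool_rot'];R=Ro.from_quat([q[1],q[2],q[3],q[0]]).as_matrix()
    print('t',round(s['time'],2),'tcp',np.round(s['tcp_pos'],1),'xyaw',round(np.degrees(np.arctan2(R[1,0],R[0,0])),2),'F',np.round(s['contact_force'],1),'w',round(s['gripper_width'],1),'j',np.round(s['joint_pos'],2))
    return s,R
E
python3 - <<'E'
from h import *
np.set_printoptions(precision=1,suppress=True)
s,R=st();d=snap('wrist','w1.png')
print([(round(r['score'],2),toW(d,r['at'])) for r in cams.pinpoint('wrist','roller_center')])
print('to roller',R.T@(np.array([658,-142,150])-s['tcp_pos']))
E
```

```text
t 3.3 tcp [621.6 -63.2 285.9] xyaw 73.28 F [ 1.1 -0.3  0.3] w 84.9 j [-0.4  0.4  0.6  1.8 -0.3  1.   0. ]
[(0.81, array([ 653.9, -140.2,   23. ]))]
to roller [-65.2  57.1 136. ]
```

View pics/w1.png

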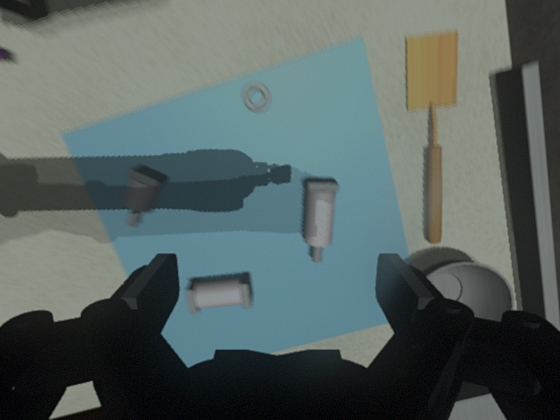

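The wrist view shows the target at (320,213) with its stub pointing down to (317,257), the plain roller at (220,292) and the short one at (145,192). Moving above the target.

>>> move_arm([
  {"slide": [-30, 28, 20], "twist": 0.8},
  {"slide": [-55, 50, 60], "twist": 0.8},
  {"slide": [-65, 56, 105], "twist": 0.8},
  {"slide": [-65, 56, 136], "twist": 0.8},
  {"slide": [-65, 56, 136], "twist": 0.8},
  {"slide": [-65, 56, 136], "twist": 0.8},
])

```text
time: 4.0
tcp_pos: [655.2, -138.6, 149.7]
tool_rot: [-0.0, 0.806, 0.592, 0.0]
contact_force: [0.0, -0.3, 0.6]
gripper_width: 85.5
```

```bash
python3 - <<'E'
from h import *
np.set_printoptions(precision=1,suppress=True)
s,R=st();d=snap('wrist','w2.png')
print([(round(r['score'],2),toW(d,r['at'])) for r in cams.pinpoint('wrist','roller_center')])
print('center px',proj(d,[658,-142,20]))
np.savez('w2.npz',R=d['R'],t=d['t'],mtx=d['mtx'])
E
```

```text
t 4.0 tcp [ 655.2 -138.6  149.7] xyaw 72.54 F [ 0.  -0.3  0.6] w 85.5 j [-0.2  0.6  0.5  1.8 -0.4  0.8  0.2]
[(0.79, array([ 653.3, -143.6,   23.7]))]
center px [279.5 188.2]
```

View pics/w2.png

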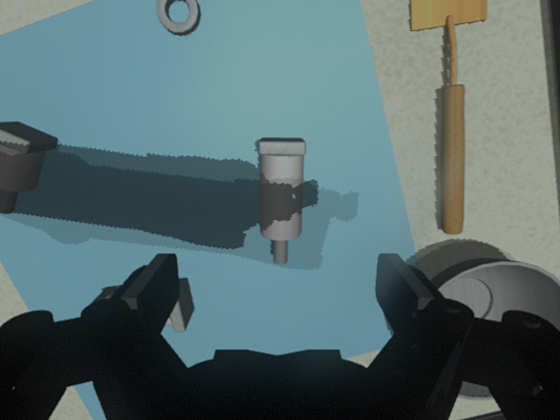

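```bash
python3 - <<'E'
from h import *
np.set_printoptions(precision=1,suppress=True)
d=np.load('w2.npz');s,R=st()
b=plane(d,(281.5,147),40);t=plane(d,(280,262),22)
u=(t-b);u[2]=0;L=np.linalg.norm(u);u/=L
print(b,t,L,np.degrees(np.arctan2(u[1],u[0])),t-75*u,b+39*u)
T=cams.get_image('top')
bt=plane(T,(277.4,128),40);tt=plane(T,(319.3,142.5),22);print(bt,tt)
for c in [(656,-141),(658,-142)]:
  print(R.T@(np.array([*c,6])-s['tcp_pos']))
E
```

```text
t 4.1 tcp [ 656.7 -139.2  151.8] xyaw 72.55 F [0.6 0.  0.4] w 85.3 j [-0.2  0.6  0.5  1.8 -0.4  0.8  0.2]
[ 671.5 -103.9   40. ] [ 636.2 -213.3   22. ] 114.93997925848663 -107.86680415867922 [ 659.2 -141.9   22. ] [ 659.5 -141.    40. ]
[ 668.1 -104.4   40. ] [ 634.4 -212.    22. ]
[ -2.1  -0.7 145.8]
[ -2.4   1.5 145.8]
```

>>> move_arm([
  {"slide": [-2, 1, 45], "twist": 0.4},
  {"slide": [-2, 1, 90], "twist": 0.4},
  {"slide": [-2, 1, 125], "twist": 0.4},
  {"slide": [-2, 1, 144], "twist": 0.4},
  {"slide": [-2, 1, 144], "twist": 0.4},
  {"slide": [-2, 1, 144], "twist": 0.4},
])

```text
time: 4.75
tcp_pos: [656.8, -141.9, 7.1]
tool_rot: [0.001, 0.808, 0.589, 0.001]
contact_force: [-0.1, -0.1, 0.3]
gripper_width: 85.1
```

>>> move_arm([
  {"slide": [0, 0, 0], "twist": 0},
  {"slide": [0, 0, 0], "twist": 0},
  {"slide": [0, 0, 0], "twist": 0},
  {"slide": [0, 0, 0], "twist": 0},
  {"slide": [0, 0, 0], "twist": 0},
  {"slide": [0, 0, 0], "twist": 0},
  {"slide": [0, 0, 0], "twist": 0},
  {"slide": [0, 0, 0], "twist": 0},
], claw=-1, grip_force=30)

```text
time: 5.55
tcp_pos: [657.9, -142.9, 11.1]
tool_rot: [0.001, 0.809, 0.588, 0.002]
contact_force: [-5.2, 1.7, 28.7]
gripper_width: -0.1
```

```bash
python3 - <<'E'
from h import *
s,R=st();d=snap('wrist','w3.png')
E
```

```text
t 5.55 tcp [ 657.9 -142.9   11.1] xyaw 72.03 F [-5.2  1.7 28.7] w -0.1 j [-0.11  0.8   0.39  1.85 -0.52  0.59  0.3 ]
```

View pics/w3.png

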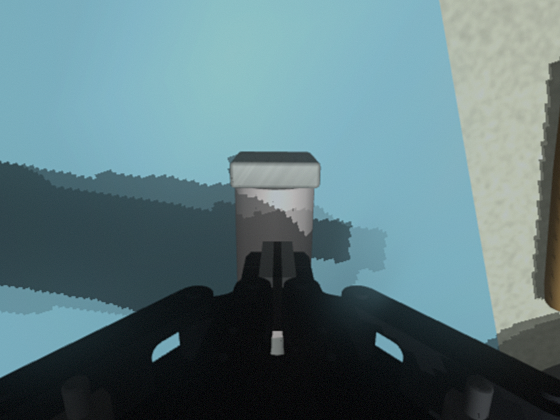

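The fingers slipped off over the top of the roller: the image shows them shut above it at (278,260), with the roller still lying in place. The open pads sit farther back, so I need to go lower. Lift, reopen, re-look.

>>> move_arm([
  {"slide": [0, 0, -40], "twist": 0},
  {"slide": [0, 0, -80], "twist": 0},
  {"slide": [0, 0, -120], "twist": 0},
  {"slide": [0, 0, -143], "twist": 0},
  {"slide": [0, 0, -143], "twist": 0},
  {"slide": [0, 0, -143], "twist": 0},
], claw=1)

```text
time: 6.2
tcp_pos: [655.1, -141.5, 148.6]
tool_rot: [0.0, 0.809, 0.588, 0.0]
contact_force: [-0.1, -0.1, -1.0]
gripper_width: 84.9
```

```bash
python3 - <<'E'
from h import *
s,R=st();d=snap('wrist','w4.png')
np.savez('w4.npz',R=d['R'],t=d['t'],mtx=d['mtx'])
E
```

```text
t 6.2 tcp [ 655.1 -141.5  148.6] xyaw 72.09 F [-0.1 -0.1 -1. ] w 84.9 j [-0.19  0.64  0.52  1.8  -0.41  0.82  0.21]
```

View pics/w4.png

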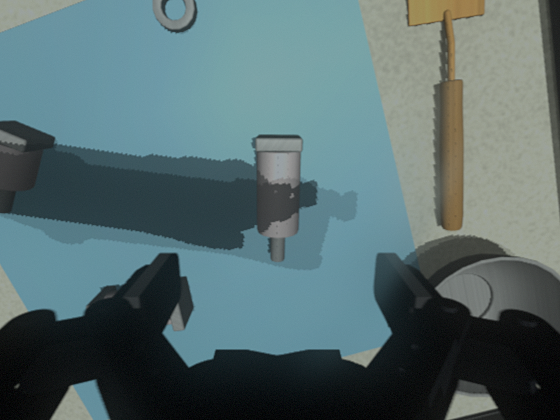

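```bash
python3 - <<'E'
from h import *
np.set_printoptions(precision=1,suppress=True)
d=np.load('w4.npz');s,R=st()
b=plane(d,(278.5,143.5),40);t=plane(d,(277.5,259),22)
u=(t-b);u[2]=0;u/=np.linalg.norm(u);c=(t-75*u+b+39*u)/2;c[2]=0
print(b,t,np.degrees(np.arctan2(u[1],u[0])),c,R.T@(c-s['tcp_pos']))
E
```

```text
t 6.25 tcp [ 654.3 -141.2  147.4] xyaw 72.09 F [-0.8  0.  -0.3] w 85.4 j [-0.2  0.6  0.5  1.8 -0.4  0.8  0.2]
[ 670.2 -103.3   40. ] [ 634.4 -211.7   22. ] -108.28280638830864 [ 658.  -140.4    0. ] [  1.9   3.5 147.4]
```

>>> move_arm([
  {"slide": [1, 2, 45], "twist": 0},
  {"slide": [1, 2, 90], "twist": 0},
  {"slide": [1, 2, 125], "twist": 0},
  {"slide": [1, 2, 146], "twist": 0},
  {"slide": [1, 2, 146], "twist": 0},
  {"slide": [1, 2, 146], "twist": 0},
])

```text
time: 6.85
tcp_pos: [656.3, -141.4, 1.1]
tool_rot: [-0.001, 0.809, 0.588, -0.001]
contact_force: [-0.2, -0.1, 0.7]
gripper_width: 85.6
```

```bash
python3 - <<'E'
from h import *
for i in range(3):
  d=snap('wrist','w5.png');st()
snap('scene','s5.png')
E
```

```text
t 6.9 tcp [ 657.4 -141.8    2.4] xyaw 72.07 F [-0.9 -1.2  0.4] w 85.3 j [-0.11  0.82  0.39  1.85 -0.53  0.58  0.31]
t 6.95 tcp [ 658.1 -141.9    3.2] xyaw 72.07 F [0.1 0.9 0.1] w 85.5 j [-0.11  0.82  0.39  1.85 -0.53  0.58  0.31]
t 7.0 tcp [ 658.4 -141.9    3.6] xyaw 72.07 F [ 0.1 -0.3 -0.3] w 85.3 j [-0.11  0.81  0.39  1.85 -0.53  0.58  0.31]
```

View pics/w5.png

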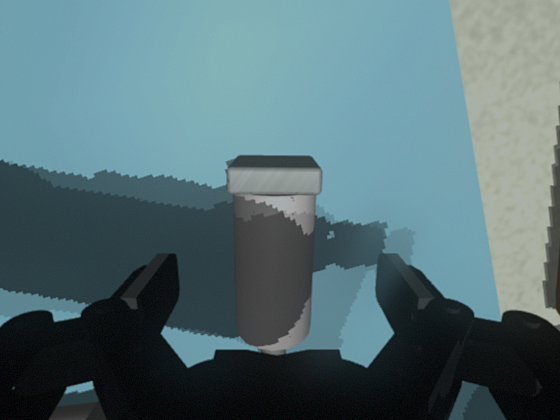

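>>> move_arm([
  {"slide": [0, 1, 5], "twist": 0},
  {"slide": [0, 1, 5], "twist": 0},
  {"slide": [0, 1, 5], "twist": 0},
])

```text
time: 7.35
tcp_pos: [658.4, -141.6, -2.5]
tool_rot: [0.0, 0.809, 0.588, 0.0]
contact_force: [-0.1, -1.3, -1.0]
gripper_width: 85.8
```

>>> move_arm([
  {"slide": [0, 0, 0], "twist": 0},
  {"slide": [0, 0, 0], "twist": 0},
  {"slide": [0, 0, 0], "twist": 0},
  {"slide": [0, 0, 0], "twist": 0},
], claw=-1, grip_force=30)

```text
time: 7.75
tcp_pos: [657.9, -141.5, -2.3]
tool_rot: [-0.001, 0.809, 0.588, -0.0]
contact_force: [-1.2, 1.2, 2.5]
gripper_width: 34.7
```

>>> move_arm([
  {"slide": [0, 0, 0], "twist": 0},
  {"slide": [0, 0, 0], "twist": 0},
])

```text
time: 7.95
tcp_pos: [657.9, -141.5, -2.3]
tool_rot: [-0.0, 0.809, 0.588, -0.0]
contact_force: [-3.3, 0.9, 4.6]
gripper_width: 34.8
```

```bash
python3 - <<'E'
from h import *
d=snap('wrist','w6.png');st()
E
```

```text
t 8.0 tcp [ 657.9 -141.5   -2.3] xyaw 72.09 F [-2.8  1.2  5.2] w 34.2 j [-0.11  0.82  0.39  1.85 -0.53  0.58  0.31]
```

View pics/w6.png

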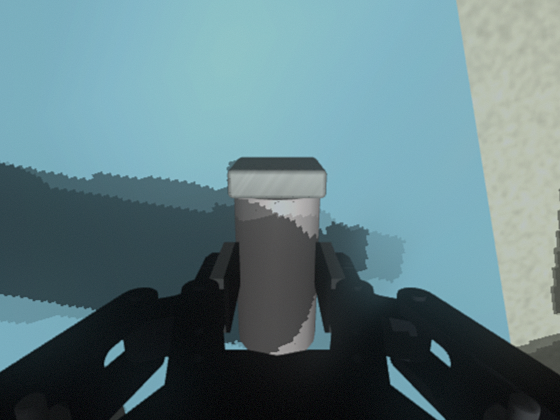

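>>> move_arm([
  {"slide": [0, 0, -8], "twist": 0},
  {"slide": [0, 0, -16], "twist": 0},
  {"slide": [0, 0, -25], "twist": 0},
  {"slide": [0, 0, -25], "twist": 0},
])

```text
time: 8.4
tcp_pos: [659.7, -142.2, 23.9]
tool_rot: [0.001, 0.809, 0.588, 0.001]
contact_force: [-0.3, -1.0, -1.6]
gripper_width: 34.7
```

```bash
python3 - <<'E'
from h import *
d=snap('wrist','w7.png');st()
a=cv2.imread('pics/w7.png')
d=snap('scene','s7.png');b=cv2.imread('pics/s7.png')[230:320,180:320]
cv2.imwrite('pics/c7.png',np.hstack([cv2.resize(a,(400,300)),cv2.resize(b,(400,300),interpolation=cv2.INTER_CUBIC)]))
E
```

```text
t 8.45 tcp [ 659.2 -141.9   23.3] xyaw 72.08 F [ 0.6  0.3 -3. ] w 34.6 j [-0.12  0.79  0.41  1.84 -0.51  0.61  0.29]
```

View pics/c7.png

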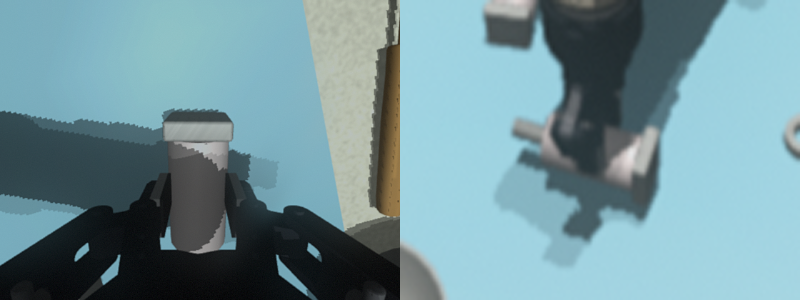

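Held level (wrist view: body at (200,195), not slipped). I'll carry it above the mouth.

>>> move_arm([
  {"slide": [0, 0, -35], "twist": 0},
  {"slide": [0, 0, -75], "twist": 0},
  {"slide": [0, 0, -115], "twist": 0},
  {"slide": [12, -12, -155], "twist": -4},
  {"slide": [36, -35, -190], "twist": -11},
  {"slide": [60, -58, -220], "twist": -18},
  {"slide": [85, -82, -245], "twist": -26},
  {"slide": [110, -106, -260], "twist": -34},
  {"slide": [135, -130, -267], "twist": -42},
  {"slide": [160, -154, -267], "twist": -50},
  {"slide": [185, -178, -267], "twist": -58},
  {"slide": [210, -202, -267], "twist": -66},
  {"slide": [235, -226, -267], "twist": -74},
  {"slide": [260, -250, -267], "twist": -82},
  {"slide": [285, -274, -267], "twist": -90},
  {"slide": [307, -296, -267], "twist": -96},
  {"slide": [322, -310, -267], "twist": -100},
  {"slide": [331, -318, -267], "twist": -100},
  {"slide": [331, -318, -267], "twist": -100},
  {"slide": [331, -318, -267], "twist": -100},
])

```text
time: 10.5
tcp_pos: [458.4, 269.5, 289.1]
tool_rot: [0.0, 0.07, 0.998, -0.001]
contact_force: [0.5, -1.1, -2.5]
gripper_width: 34.4
```

```bash
python3 - <<'E'
from h import *
np.set_printoptions(precision=1,suppress=True)
d=snap('wrist','w8.png');s,R=st()
print([(round(r['score'],2),toW(d,r['at'])) for r in cams.pinpoint('wrist','chute')])
T=snap('top','t8.png');print([(round(r['score'],2),toW(T,r['at'])) for r in cams.pinpoint('top','chute')],[(round(r['score'],2),toW(T,r['at'])) for r in cams.pinpoint('top','roller_center')])
t=cv2.imread('pics/t8.png')[60:260,20:230];cv2.imwrite('pics/t8c.png',cv2.resize(t,None,fx=2.9,fy=2.9,interpolation=cv2.INTER_CUBIC))
E
```

```text
t 10.55 tcp [458.6 269.1 289.2] xyaw 171.88 F [-0.2 -0.7 -2.5] w 34.3 j [-0.7  0.2  0.1  1.9 -0.   0.9  0.8]
[]
[(0.72, array([481.8, 268.6,  -4.3]))] [(0.98, array([ 671.8, -454. ,   19.7])), (0.86, array([459.4, 264.7, 312.1])), (0.74, array([270. , 191.5,  21.8]))]
```

View pics/w8.png

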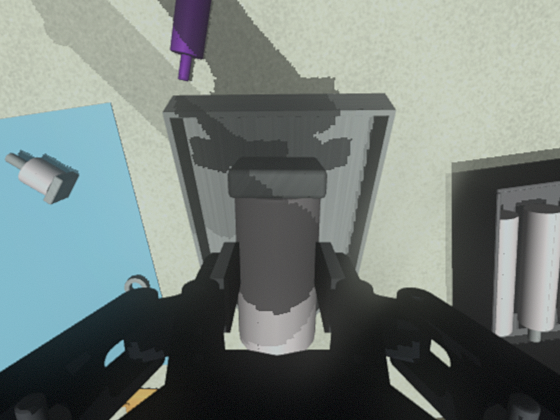

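View pics/t8c.png

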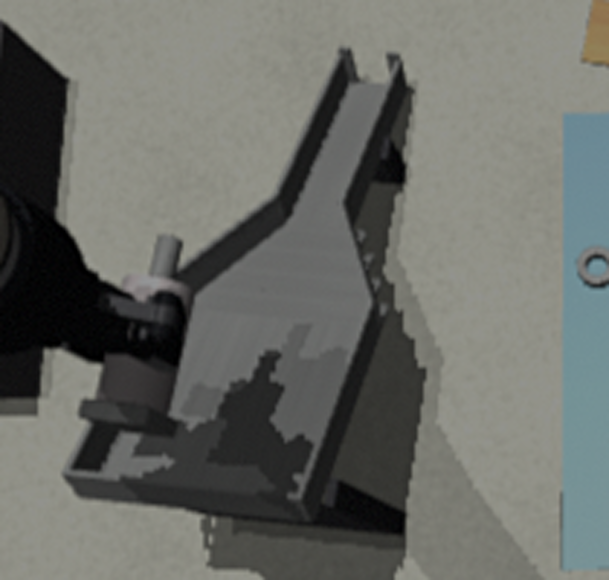

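The wrist view shows the roller centred at column 278, between the walls at 210 and 352. The upper lip is level at row ~100, so the yaw is aligned. In the top view the stub points downhill. Lowering.

>>> move_arm([
  {"slide": [0, 0, 30], "twist": 0},
  {"slide": [0, 0, 60], "twist": 0},
  {"slide": [0, 0, 80], "twist": 0},
  {"slide": [0, 0, 92], "twist": 0},
  {"slide": [0, 0, 96], "twist": 0},
  {"slide": [0, 0, 96], "twist": 0},
])

```text
time: 11.35
tcp_pos: [458.0, 271.0, 193.4]
tool_rot: [0.0, 0.069, 0.998, -0.0]
contact_force: [0.1, 1.1, -1.9]
gripper_width: 34.4
```

```bash
python3 - <<'E'
from h import *
d=snap('wrist','w9.png');s,R=st();snap('scene','s9.png')
a=cv2.imread('pics/w9.png');b=cv2.imread('pics/s9.png')[110:260,360:500]
cv2.imwrite('pics/c9.png',np.hstack([cv2.resize(a,(400,300)),cv2.resize(b,(280,300),interpolation=cv2.INTER_CUBIC)]))
E
```

```text
t 11.4 tcp [458.3 271.4 194. ] xyaw 172.06 F [-0.4  0.6 -1.9] w 34.1 j [-0.69  0.36  0.1   2.05 -0.05  0.73  0.87]
```

View pics/c9.png

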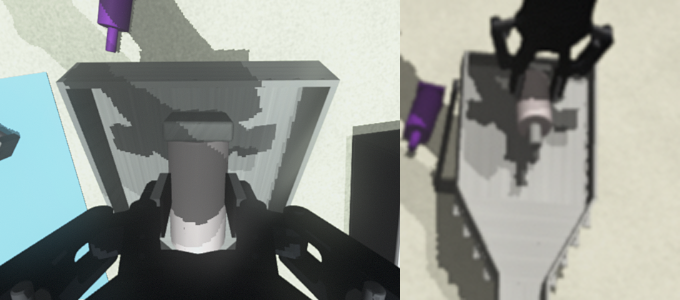

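>>> move_arm([
  {"slide": [0, 0, 3], "twist": 0},
  {"slide": [0, 0, 6], "twist": 0},
  {"slide": [0, 0, 8], "twist": 0},
  {"slide": [0, 0, 8], "twist": 0},
])

```text
time: 11.85
tcp_pos: [457.3, 271.0, 185.1]
tool_rot: [-0.0, 0.069, 0.998, -0.0]
contact_force: [0.8, -0.1, -2.3]
gripper_width: 34.4
```

>>> move_arm([
  {"slide": [0, 0, 2], "twist": 0},
  {"slide": [0, 0, 4], "twist": 0},
  {"slide": [0, 0, 4], "twist": 0},
])

```text
time: 12.15
tcp_pos: [458.9, 271.2, 181.8]
tool_rot: [0.001, 0.069, 0.998, 0.0]
contact_force: [2.1, -0.4, 1.5]
gripper_width: 34.4
```

Contact at TCP z≈182–183, as expected. I'll press slowly so the roller pitches onto the slope.

>>> move_arm([
  {"slide": [-0.5, 0, 2], "twist": 0},
  {"slide": [-1, 0, 4], "twist": 0},
  {"slide": [-1, 0, 5], "twist": 0},
  {"slide": [-1, 0, 5], "twist": 0},
])

```text
time: 12.55
tcp_pos: [465.6, 273.3, 180.8]
tool_rot: [0.006, 0.07, 0.998, 0.004]
contact_force: [5.5, -1.7, 16.4]
gripper_width: 0.1
```

>>> move_arm([
  {"slide": [-0.5, 0, 2], "twist": 0},
  {"slide": [-1, 0, 4], "twist": 0},
  {"slide": [-1, 0, 5], "twist": 0},
  {"slide": [-1, 0, 5], "twist": 0},
])

```text
time: 12.95
tcp_pos: [470.5, 274.8, 178.6]
tool_rot: [0.01, 0.07, 0.997, 0.006]
contact_force: [6.2, -2.5, 28.8]
gripper_width: 0.1
```

```bash
python3 - <<'E'
from h import *
d=snap('wrist','w10.png');s,R=st();snap('scene','s10.png')
a=cv2.imread('pics/w10.png');b=cv2.imread('pics/s10.png')[110:260,360:500]
cv2.imwrite('pics/c10.png',np.hstack([cv2.resize(a,(400,300)),cv2.resize(b,(280,300),interpolation=cv2.INTER_CUBIC)]))
E
```

```text
t 13.0 tcp [470.5 274.8 178.5] xyaw 171.95 F [ 6.2 -3.2 28.7] w -0.3 j [-0.69  0.39  0.09  2.06 -0.05  0.67  0.87]
```

View pics/c10.png

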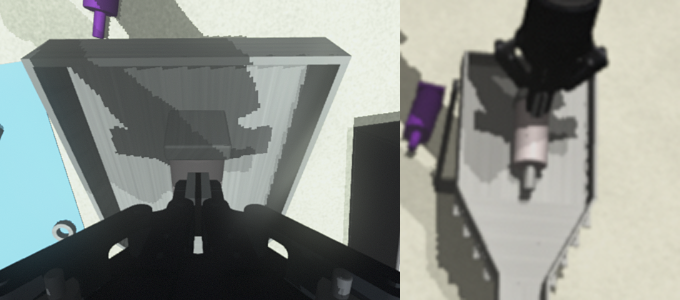

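The roller slipped out of the pads onto the slope and is pinned under the shut fingertips, aligned, stub downhill (scene crop stub at (530,180)). Raising straight up now lets it go.

>>> move_arm([
  {"slide": [0, 0, -20], "twist": 0},
  {"slide": [0, 0, -60], "twist": 0},
  {"slide": [0, 0, -105], "twist": 0},
  {"slide": [0, 0, -150], "twist": 0},
  {"slide": [0, 0, -180], "twist": 0},
  {"slide": [0, 0, -180], "twist": 0},
  {"slide": [0, 0, -180], "twist": 0},
])

```text
time: 13.75
tcp_pos: [458.8, 271.0, 351.3]
tool_rot: [-0.0, 0.069, 0.998, 0.0]
contact_force: [-0.1, -0.7, -0.6]
gripper_width: 0.0
```

```bash
python3 - <<'E'
from h import *
s,R=st();T=snap('top','t11.png');snap('scene','s11.png')
a=cv2.imread('pics/t11.png')[60:260,20:230];b=cv2.imread('pics/s11.png')[120:345,350:500]
cv2.imwrite('pics/c11.png',np.hstack([cv2.resize(a,(400,400),interpolation=cv2.INTER_CUBIC),cv2.resize(b,(267,400),interpolation=cv2.INTER_CUBIC)]))
E
```

```text
t 13.75 tcp [458.8 271.  351.3] xyaw 172.11 F [-0.1 -0.7 -0.6] w 0.0 j [-0.71  0.19  0.11  1.87 -0.03  1.08  0.84]
```

View pics/c11.png

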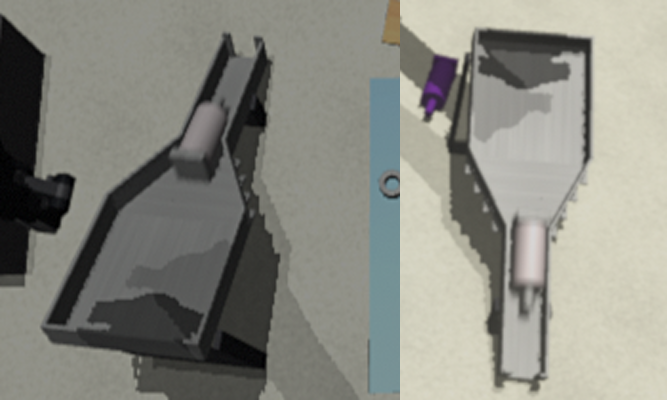

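The roller has entered the lane and is sliding. I'll retreat uphill to open space while it settles, then check.

>>> move_arm([
  {"slide": [0, 0, 0], "twist": 0},
  {"slide": [0, 0, 0], "twist": 0},
  {"slide": [0, 0, 0], "twist": 0},
  {"slide": [0, 0, 0], "twist": 0},
  {"slide": [0, 0, 0], "twist": 0},
  {"slide": [0, 0, 0], "twist": 0},
  {"slide": [0, 0, 0], "twist": 0},
  {"slide": [0, 0, 0], "twist": 0},
  {"slide": [0, 0, 0], "twist": 0},
  {"slide": [0, 0, 0], "twist": 0},
])

```text
time: 14.85
tcp_pos: [459.6, 270.8, 351.3]
tool_rot: [0.0, 0.069, 0.998, 0.0]
contact_force: [0.7, 0.7, 0.2]
gripper_width: -0.0
```

```bash
python3 - <<'E'
from h import *
s,R=st();T=snap('top','t12.png');snap('scene','s12.png')
a=cv2.imread('pics/t12.png')[60:260,20:230];b=cv2.imread('pics/s12.png')[120:345,350:500]
cv2.imwrite('pics/c12.png',np.hstack([cv2.resize(a,(400,400),interpolation=cv2.INTER_CUBIC),cv2.resize(b,(267,400),interpolation=cv2.INTER_CUBIC)]))
np.set_printoptions(precision=1,suppress=True)
for c in('top','scene'):
  d=cams.get_image(c);print([(round(r['score'],2),toW(d,r['at'])) for r in cams.pinpoint(c,'roller_center')])
c,s=np.cos(np.radians(8)),-np.sin(np.radians(8));print('expected',483+c*277,267+s*277)
E
```

```text
t 14.85 tcp [459.6 270.8 351.3] xyaw 172.09 F [0.7 0.7 0.2] w -0.0 j [-0.71  0.19  0.11  1.87 -0.02  1.08  0.84]
[(0.89, array([759.8, 230.1,  57.8])), (0.86, array([269.1, 193.2,  21.8])), (0.62, array([ 673.6, -453.4,   17.3]))]
[(0.92, array([269.1, 191.4,  20.3])), (0.82, array([756.5, 236.8,  58.3])), (0.76, array([ 673.3, -457.9,   16.3]))]
expected 757.304255041415 228.44905103406188
```

View pics/c12.png

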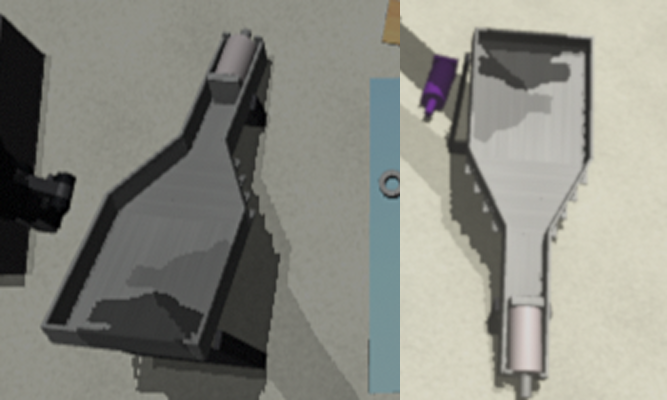

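View pics/s12.png

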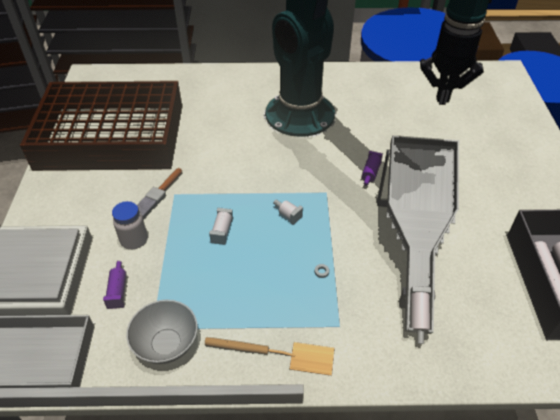

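The roller is fully home: its body is in the lane at (421,310) and the stub sticks out past the plate at (421,338). The short roller at (290,210) and the plain one at (221,225) haven't moved, and the arm is clear.

```bash
python3 -c "
from workcell import env
print(env.sign_off())"
```

```text
the job is handed in; nothing more can be done
None
```

The long roller is home in the chute: it slid down the lane by itself and rests against the end plate, with its stub out through the notch. I handed the job in at about 15 s of the 40 s allowed.

- **Final position:** the point network put its centre at (760, 230, 58) from the top camera and (757, 237, 58) from the scene camera. The expected place was about (757, 228, 53), so they agree to within about 9 mm, the scene camera's sideways reading being the furthest off. The pictures show the body in the lane and the stub past the plate.
- **Other rollers:** the short roller, the plain roller and the purple look-alikes look unmoved in the last picture. The arm was clear of everything.

Two things did not go to plan:

- **First grasp:** the fingers closed too high and slipped over the roller, leaving it where it lay. I opened, went about 10 mm lower and gripped it. The opening then read about 34.5 mm rather than 40, which points to an imperfect grip, though it held through the lift and carry.
- **Release:** I pressed the roller onto the chute floor to tilt it to the slope. It slipped out of the pads there instead of being let go by opening the fingers. The shut fingertips then pinned it at up to about 29 N until I raised the arm straight up. It was already touching the floor, so it did not fall from a height.

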